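# Pack the spares case and lock its lid with the T-toggle

## Task

Finish packing the open plywood spares case: stand the loose small round can, the match of the two already in the case, upright in the empty bay on its rubber pad, set down rather than dropped. Then push the lid shut so that the T-toggle comes up through the lid's slot, and turn the toggle a quarter turn, either way, so that it lies across the slot and holds the lid down. Leave the two packed cans in their bays and do not shift the other things on the desk.

Things in the scene. Friction and masses are not known exactly. Their poses are not given: they have to be found in the camera images.
- case: Open plywood case fixed to the desk, 194 (x) by 200 (y) by 70 mm high, walls 6, floor 5 mm. Origin: centre of its underside; lid hinged along its +y side. Inside, a row of three 42 mm square bays, walls 25 mm high and 3 mm thick, centres at case x = -45, 0, 45 mm, y = +15 mm. Two bays hold a can, one only the pad. The toggle post stands at case x = 0, y = -60 mm.
- lid (a joint): Hinge of the black lid: 0 = shut, flat on the case; starts at 1.62 to 1.85 rad, just beyond upright, leaning away from the case. Stiff hinge: stays at any angle; 2 to 5 N at the free edge moves it. Lid 0.35 kg, 6 mm thick, 194 mm along the hinge.
- lid_hinge (a point): Midpoint of the hinge line, at case x = 0, y = +100 mm, 70 mm above the desk; the hinge line runs along case x. It lies in the lid's underside.
- lid_edge (a point): Middle of the lid's free edge on its outer face (upper when shut); 204 mm from the hinge line, 76 mm above the desk when shut. The lid's slot, 56 by 14 mm, runs from hinge towards this edge, its centre 160 mm from the hinge line; a toggle turned out of line stops the lid from shutting.
- toggle (a joint): Turn of the steel T-toggle about its upright post, counterclockwise from above positive: 0 = bar along case y, in line with the slot (starts within 0.05 rad of that and then passes the slot, 2.5 mm to spare each side); +1.57 or -1.57 = across the slot, locked. Stops at +1.62 and -1.62. Stays where left; about 2 N at the bar's end turns it.
- toggle_top (a point): Centre of the top of the toggle's bar, 93.5 mm above the desk. The bar is 48 mm long, 9 mm wide, 15 mm high (its underside 78.5 mm above the desk, 2.5 mm above the shut lid), on an 8 mm post.
- can: Loose small round steel transformer can to be packed, standing upright on the desk: body 36 mm diameter, 34 mm high, with a 20 mm diameter neck 20 mm high on top (54 mm in all), about 0.15 kg. Origin: centre of its underside, z up.
- pad: Black rubber disc, 39 mm diameter, 4 mm thick, loose on the floor of the empty bay (its underside 5 mm above the desk); the can must stand on it. Origin: centre of its underside.
- can_a: Small can like the loose one, already in a bay, standing on the case floor. Origin: centre of its underside. Stays there.
- can_b: Second small can like it, already in another bay. Origin: centre of its underside. Stays there.
- big_can: Bystander: similar steel can of 54 mm diameter with the same 20 mm neck, too wide for the bay. Origin: centre of its underside.
- square_module: Bystander: square steel module 52 by 52 by 34 mm with the same 20 mm neck, too wide for the bay. Origin: centre of its underside.
- tape: Bystander: roll of tape, 90 mm diameter, 24 mm high, flat. Origin: centre of its underside.
- mouse: Bystander: black computer mouse 100 by 60 by 32 mm. Origin: centre of its underside.
- screwdriver: Bystander: screwdriver 180 mm long, lying. Origin: underside of its middle.
- jar: Bystander: white jar, 60 mm diameter, 70 mm high. Origin: centre of its underside.
Mind the look-alikes: they are no part of the job. Leave any blue, green or pink look-alike of the can alone.

How it is judged:
By the outcome, as a careful person would: the job done as asked, in the order asked, and still so for the second after the job is handed in, with the robot touching nothing.
It also fails if it takes over 72 s, if anything falls off the work surface, if the arm or the gripper's body presses on something with over 40 N, if the wrist force passes 120 N, or if a joint passes its speed limit or range.

## Robot

A 6-joint arm with a two-finger parallel gripper is mounted at the origin on the work surface. World frame = base frame: x ahead of the robot, y to its left, z up, the work surface at z = 0. Lengths are in m, angles in rad, forces in N, time in s.
With the tool pointing down it reaches from about 0.25 to 0.725 m from the base axis. Payload 4 kg.
Tool frame: the origin (TCP) lies on the front face of the gripper's body, between the roots of the fingers; the fingertips stand 73 mm ahead of it and the grasp point (between the pads) lies 54 mm ahead of it; z points along the fingers, y is the line along which they close (so a half turn about z gives the same grasp; the last joint's range is limited). The gripper opens to 85 mm and grips with 20 to 120 N. Pads are 22 mm wide; open, the fingers measure 114 mm over their backs; the gripper's body (76 mm by 85 mm) begins 54 mm behind the grasp point. The pads swing forward as they close: fully open they stand 13 mm farther back than shut.
Start: joints at [1.336, 0.241, 0.005, 1.335, 0, 1.571], TCP at [0.116, 0.486, 0.304] pointing down, gripper open.
Joint ranges: [-2.72, 2.72], [-1.05, 1.87], [-1.09, 1.28], [-1.99, 2.15], [-1.42, 1.44], [-3.14, 3.14]. Speed limits (rad/s): [2.79, 2.79, 3.14, 3.14, 3.14, 3.14].

## Interface

Orientations are given as a unit quaternion [x, y, z, w].
In Python, from workcell import bot gives the robot as it stands. The module is installed in compiled form; this text tells all that it offers.
- The arm moves only by the tool step_arm, never from a script. Its argument "rows" is a list of rows, each a list of 2 entries, a list of its own where there are three numbers: the shift along the tool's x, y, z in mm, then the turn about the tool's z in degrees. A call has 1 to 12 rows; each row is the pose to reach, as a shift and turn from the pose commanded when the call began, along the tool's axes at that moment; what a row does not reach only later rows make up. A row lasts 1/8 s, in which the tool goes at most 62.5 mm and 10.7 degrees, less where a joint would pass 70% of its speed; a pose out of reach is approached as far as the arm can. A call with a gripper value outside its range is refused whole. "claw" is the gripper's target within -1 to 1 (shut at 1, half-way at 0, fully open at -1), set as the call begins (left out, the last holds). The fingers move at their own pace and stop on an object; the grip force is fixed at half the most. Time passes only in rows, so rows that repeat a pose let the fingers close. It gives the time, the measured TCP pose, the force, the opening and the grip force at its end, in the units of the state.
- bot.get_obs(): the state, without advancing time (a new reading comes with each control period).
- bot.camera(name): name is "scene" or "top"; returns (picture, depth): 400x640x3 uint8, red, green, blue; 400x640 float32, m along the optical axis (not along the pixel's ray), 0 where there is no reading.
- bot.camera_params(name): a dict with "fx", "fy", "cx", "cy" (pixels), "pose" (4x4, takes a point from camera to world coordinates). Camera axes: x right, y up, looking along -z (the intrinsics and any distortion apply to the point x, -y, -z); pixel columns grow to the right and rows downward; lengths in m; the calibration is good to about 2 mm. A picture is of the moment at which its call begins. camera_params takes no time and is no camera call.
- bot.job_done(): hands the job in; it is judged then, once.
Trained networks look in the newest picture that a camera, given by its name, has taken for a name from the list of things; names that differ only in an ending like _2 or _b are one class to them, and where a whole thing is asked for, a point or a joint stands for the part that bears it (a point fixed in the world has none). Each returns a list of dicts, best first, with "score" (0 to 1); they miss things now and then, are a little off and sometimes report something else, mostly with a low value. They report only what shows in the picture. A call takes as long as a camera call. They do not tell look-alikes from the thing itself.
- bot.trace(target, camera): "pixels" (400x640 bool, what is visible of it) and "uv" ([column, row] in pixels, amid what is visible of it).
The state is a dict: "clock": time; "joint_pos": joint angles; "joint_vel": joint speeds; "tau": joint torques, N m; "eef_pos": TCP position; "tool_rot": TCP orientation; "ft_force": force on the tool from outside, world axes, zero at the start; "ft_torque": the same for the moment, N m; "grip_width": finger opening in m; "grasp_force": force on a finger pad.
Only numpy, scipy, OpenCV 4.12 (cv2) and the standard library are available. Lean on these libraries where they do the work, as an engineer would, in place of code of your own. Each camera call takes 0.05 s, during which the arm holds its last target. There are 200 camera calls.

## Working session

There is one attempt and no reset: what is moved stays moved. The work goes in short steps, Python scripts to look and compute and a tool call to move; the robot and the scene stay as the last step left them, time stands still between calls to the robot, and variables do not carry over. Pictures are saved under pics/ and viewed, at most 10 in all, crops included, and the job is handed in when it is done.

Besides the shell and the picture viewer there is one more tool, called after "Request:" by a JSON object that holds its "api" and its "payload", one argument or row to a line. step_arm: Moves the arm, as the interface text tells. Its arguments: {"type":"object","properties":{"rows":{"type":"array"},"claw":{"type":"number"}},"required":["rows"]}

```bash
mkdir -p pics; cat > h.py <<'E'
import numpy as np, cv2
from workcell import bot
def cloud(cam):
    p,d=bot.camera(cam); k=bot.camera_params(cam)
    v,u=np.mgrid[0:400,0:640]
    P=np.stack([(u-k['cx'])/k['fx']*d,-(v-k['cy'])/k['fy']*d,-d],-1)
    M=np.array(k['pose']); W=P@M[:3,:3].T+M[:3,3]; W[d==0]=np.nan
    return p,d,W
E
python3 - <<'E'
from h import *
for c in('top','scene'):
    p,d,W=cloud(c); cv2.imwrite(f'pics/{c}0.png',p[:,:,::-1]); np.save(c+'W.npy',W)
    k=bot.camera_params(c);print(c,{a:np.round(b,3).tolist() for a,b in k.items()})
    for t in('can','pad','big_can','toggle','lid','case','square_module'):
        for r in bot.trace(t,c)[:6]:
            m=r['pixels']; w=W[m]; w=w[~np.isnan(w[:,0])]
            z=np.percentile(w[:,2],95) if len(w) else 0
            print(c,t,round(r['score'],2),np.round(r['uv']),m.sum(),np.round(np.median(w,0),3) if len(w) else '',round(float(z),3))
o=bot.get_obs();print(o['clock'],o['eef_pos'],o['tool_rot'],o['grip_width'])
E
```

```text
top {'fx': 430.956, 'fy': 430.956, 'cx': 314.82, 'cy': 188.211, 'pose': [[0.008, 0.987, -0.16, 0.407], [-1.0, 0.005, -0.018, -0.162], [-0.017, 0.16, 0.987, 1.129], [0.0, 0.0, 0.0, 1.0]]}
top can 0.74 [359. 187.] 158 [ 0.586 -0.253  0.035] 0.056
top can 0.7 [392. 183.] 162 [ 0.602 -0.338  0.035] 0.055
top can 0.7 [375. 158.] 159 [ 0.66  -0.3    0.035] 0.055
top can 0.63 [328. 174.] 177 [ 0.618 -0.176  0.035] 0.055
top can 0.53 [349. 154.] 176 [ 0.679 -0.231  0.035] 0.056
top can 0.5 [216. 211.] 170 [0.532 0.108 0.04 ] 0.061
top pad 0.49 [213. 226.] 150 [0.493 0.12  0.009] 0.013
top big_can 0.69 [401. 216.] 418 [ 0.511 -0.358  0.034] 0.054
top toggle 0.65 [242. 208.] 36 [0.524 0.033 0.093] 0.095
top toggle 0.24 [360. 243.] 454 [ 0.443 -0.254  0.034] 0.054
top lid 0.96 [157. 191.] 4101 [0.548 0.206 0.189] 0.274
top case 0.89 [188. 203.] 9865 [0.541 0.181 0.06 ] 0.264
top case 0.26 [422. 284.] 398 [ 0.348 -0.383  0.023] 0.027
top square_module 0.57 [359. 243.] 432 [ 0.442 -0.253  0.034] 0.054
scene {'fx': 463.549, 'fy': 463.549, 'cx': 324.846, 'cy': 194.252, 'pose': [[0.347, -0.686, 0.64
[... 240 characters left out ...]
] 265 [ 0.605 -0.258  0.031] 0.053
scene can 0.63 [250. 242.] 290 [ 0.622 -0.342  0.03 ] 0.053
scene can 0.57 [316. 228.] 251 [ 0.637 -0.18   0.032] 0.053
scene can 0.44 [409. 176.] 176 [0.548 0.105 0.037] 0.058
scene pad 0.62 [436. 252.] 808 [0.817 0.039 0.058] 0.071
scene big_can 0.89 [233. 219.] 455 [ 0.531 -0.363  0.031] 0.052
scene toggle 0.44 [380. 163.] 141 [0.534 0.036 0.084] 0.093
scene lid 0.59 [454. 129.] 3206 [0.567 0.203 0.182] 0.269
scene case 0.61 [428. 157.] 8453 [0.549 0.178 0.061] 0.256
scene square_module 0.62 [270. 187.] 465 [ 0.462 -0.258  0.031] 0.051
0.8 [0.11634113 0.48629878 0.30394375] [1.17132607e-01 9.93116282e-01 5.15385473e-05 1.50413272e-05] 0.08562919952607354
```

```bash
python3 - <<'E'
import cv2,numpy as np
a=cv2.imread('pics/top0.png'); b=cv2.imread('pics/scene0.png')
c=cv2.resize(a[120:320,110:450],(800,470),interpolation=3); cv2.imwrite('pics/topc.png',c)
d=cv2.resize(b[195:285,215:345],(780,540),interpolation=3); cv2.imwrite('pics/scc.png',d)
E
```

```text
(no output)
```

View pics/topc.png

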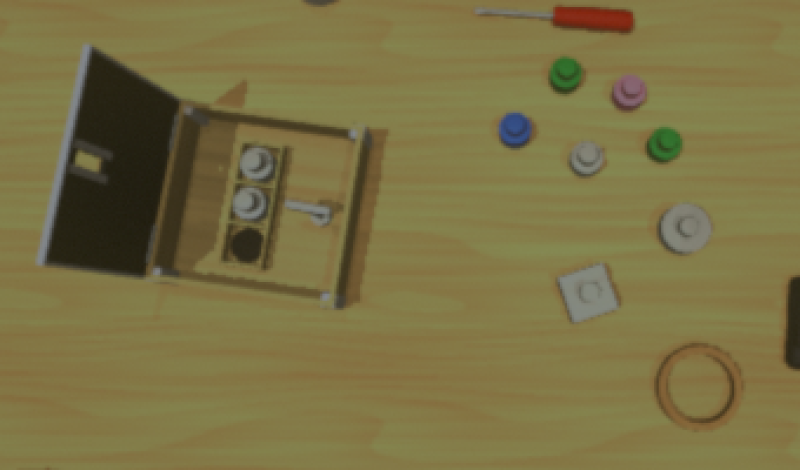

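View pics/scc.png

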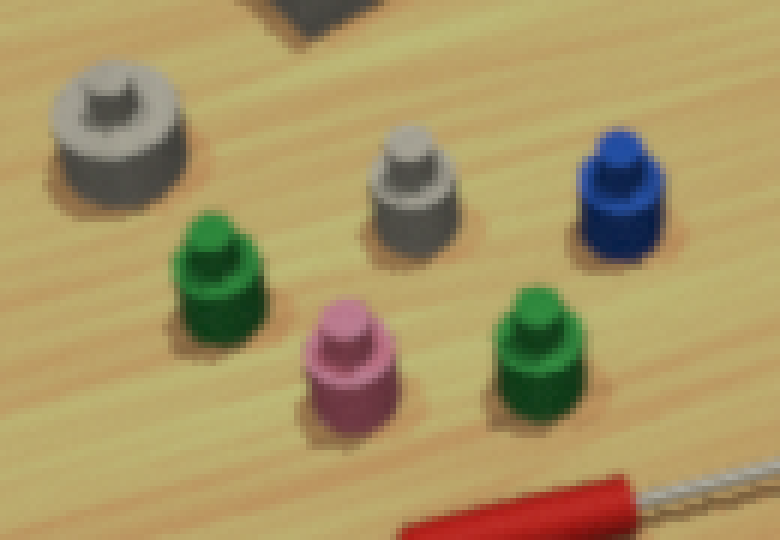

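View pics/scene0.png

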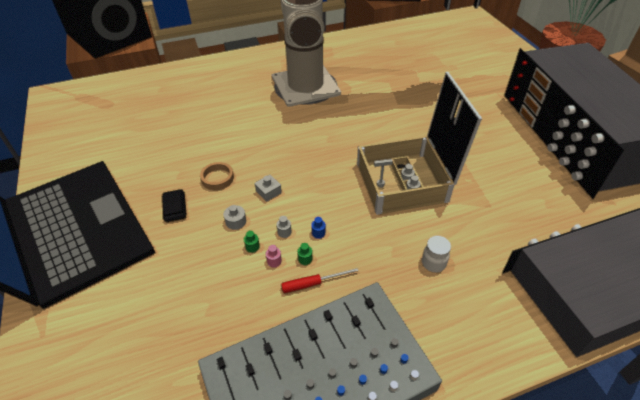

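The only grey small can standing loose is at top (359,187), scene crop (415,195), i.e. scene (283,228). Look-alikes: blue (328,174), green (349,154) and (392,183), pink (375,158); big can (401,216) and square module (359,243) are grey but wider. The empty bay with the pad is at top (213,226). The toggle is at (242,208).

```bash
cat > m.py <<'E'
from h import *
import sys
def neck(W,x,y,zt,R=.022):
    m=(np.hypot(W[...,0]-x,W[...,1]-y)<R)&(abs(W[...,2]-zt)<.006); w=W[m]
    if len(w)<4: return None
    c,r=cv2.minEnclosingCircle((w[:,:2]*1000).astype(np.float32)); return np.round(c,1),round(r,1),len(w),round(np.median(w[:,2]),4)
if __name__=='__main__':
  for c in('top','scene'):
    W=np.load(c+'W.npy')
    for n,x,y,z in(('can',.588,-.255,.054),('a',.533,.108,.059),('b',.57,.1,.059)): print(c,n,neck(W,x,y,z,.03))
    # rim
    X=W[...,0];Y=W[...,1];Z=W[...,2]
    m=(abs(Z-.07)<.005)&(X>.38)&(X<.7)&(Y>-.03)&(Y<.27)
    w=(W[m][:,:2]*1000).astype(np.float32)
    r=cv2.minAreaRect(w);print(c,'rim',len(w),r,np.round(cv2.boxPoints(r)).tolist())
    m=(Z>.086)&(Z<.1)&(X>.44)&(X<.6)&(Y>-.03)&(Y<.12)
    w=(W[m][:,:2]*1000).astype(np.float32);print(c,'toggle',len(w),cv2.minAreaRect(w))
    m=(abs(Z-.03)<.003)&(X>.44)&(X<.64)&(Y>.04)&(Y<.16)
    w=(W[m][:,:2]*1000).astype(np.float32);print(c,'bays',len(w),cv2.minAreaRect(w))
    m=(Z>.08)&(Y>.13)&(X>.4)&(X<.72)&(Z<.32)
    w=W[m]; q=w.mean(0);n=np.linalg.svd(w-q,full_matrices=False)[2][2];print(c,'lid n',n,q,len(w),'zmax',np.nanpercentile(w[:,2],99.5))
    for lo in(.08,.15,.22,.255): s=w[(w[:,2]>lo)&(w[:,2]<lo+.02)];print(lo,s.mean(0).round(3),s[:,0].min().round(3),s[:,0].max().round(3))
E
python3 m.py
python3 - <<'E'
import cv2
a=cv2.imread('pics/top0.png'); cv2.imwrite('pics/case.png',cv2.resize(a[130:260,120:280],(800,600),interpolation=3))
E
```

```text
top can (array([ 589.3, -254.8]), 9.8, 50, np.float64(0.0535))
top a (array([535.8, 111.6]), 9.7, 50, np.float64(0.059))
top b (array([564.9, 106.1]), 23.4, 55, np.float64(0.0596))
top rim 944 ((534.3947143554688, 97.59992218017578), (203.8306427001953, 197.01133728027344), 81.95610809326172) [[423.0, 10.0], [618.0, -17.0], [646.0, 185.0], [451.0, 212.0]]
top toggle 77 ((525.5823974609375, 37.444602966308594), (47.189857482910156, 8.988302230834961), 80.11402893066406)
top bays 236 ((547.9761352539062, 115.91036987304688), (108.8710708618164, 160.40707397460938), 81.8372573852539)
top lid n [ 0.14814639 -0.16989103 -0.97426366] [0.56785531 0.39736105 0.16266859] 8302 zmax 0.2757103987565889
0.08 [0.548 0.463 0.089] 0.402 0.72
0.15 [0.583 0.444 0.161] 0.444 0.719
0.22 [0.548 0.209 0.23 ] 0.454 0.647
0.255 [0.55  0.213 0.267] 0.454 0.648
scene can (array([ 596.8, -255.2]), 10.2, 49, np.float64(0.0518))
scene a (array([542.3, 110.5]), 11.0, 36, np.float64(0.0565))
scene b (array([569.4, 102.4]), 29.0, 64, np.float64(0.0569))
scene rim 745 ((539.8721923828125, 98.41303253173828), (209.89913940429688, 201.1961669921875), 82.2206039428711) [[426.0, 8.0], [625.0, -19.0], [654.0, 189.0], [454.0, 216.0]]
scene toggle 65 ((532.3552856445312, 36.86164093017578), (46.776092529296875, 13.888079643249512), 76.4931869506836)
scene bays 206 ((540.332275390625, 85.55280303955078), (112.78550720214844, 194.6256866455078), 79.64161682128906)
scene lid n [-0.02781357 -0.02999889 -0.99916289] [0.56443857 0.5041626  0.16852519] 10953 zmax 0.27240152891420716
0.08 [0.567 0.441 0.089] 0.401 0.719
0.15 [0.577 0.451 0.161] 0.401 0.72
0.22 [0.564 0.208 0.23 ] 0.459 0.654
0.255 [0.565 0.211 0.266] 0.459 0.655
```

View pics/case.png

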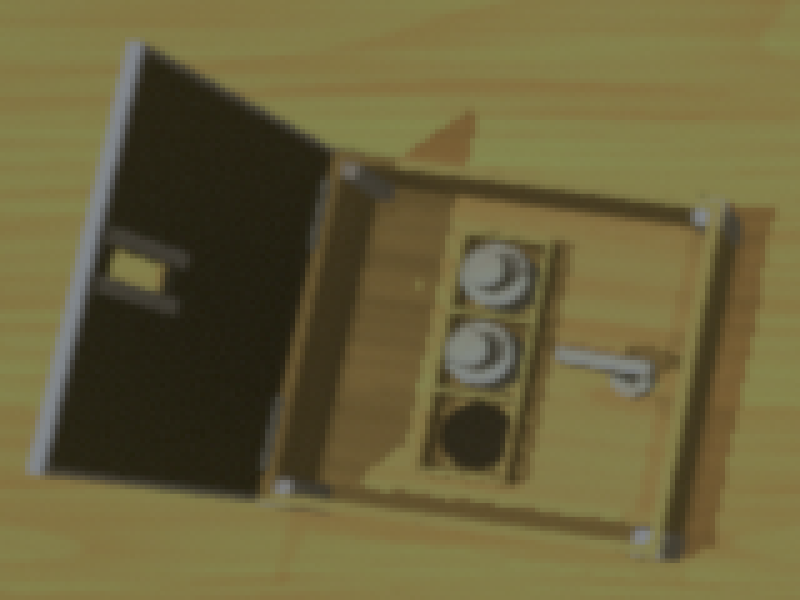

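Request:
{"api": "step_arm", "payload": {
  "rows": [
    [[-50,-48,0],-5.5],
    [[-95,-92,0],-5.5],
    [[-140,-135,0],-5.5],
    [[-185,-179,0],-5.5],
    [[-230,-222,0],-5.5],
    [[-275,-266,0],-5.5],
    [[-320,-309,0],-5.5],
    [[-365,-353,0],-5.5],
    [[-410,-396,0],-5.5],
    [[-455,-440,0],-5.5],
    [[-500,-483,0],-5.5],
    [[-545,-527,0],-5.5]
  ],
  "claw": -0.2
}}

```text
clock: 2.3
eef_pos: [0.5203, -0.1482, 0.304]
tool_rot: [0.07, 0.998, 0.0, 0.0]
ft_force: [0.3, 1.6, 0.4]
grip_width: 0.0516
grasp_force: 0.0
```

Request:
{"api": "step_arm", "payload": {
  "rows": [
    [[-40,-46,20],0],
    [[-75,-86,45],0],
    [[-83,-96,90],0],
    [[-83,-96,120],0],
    [[-83,-96,140],0],
    [[-83,-96,140],0],
    [[-83,-96,140],0]
  ]
}}

```text
clock: 3.18
eef_pos: [0.5889, -0.2529, 0.1649]
tool_rot: [0.069, 0.998, -0.0, 0.001]
ft_force: [0.0, -0.2, -0.1]
grip_width: 0.051
grasp_force: 0.0
```

```bash
cat > look.py <<'E'
from h import *
import sys
# usage: look.py out topx0 topy0 w h scenex0 y0 w h
a=list(map(int,sys.argv[2:])); im=[]
for c,b in(('top',a[:4]),('scene',a[4:8])):
    p,d,W=cloud(c); np.save(c+'W.npy',W); x,y,w,h=b
    im.append(cv2.resize(p[y:y+h,x:x+w,::-1],(400,500),interpolation=3))
cv2.imwrite('pics/'+sys.argv[1],np.hstack(im))
o=bot.get_obs();print(o['clock'],np.round(o['eef_pos'],4),o['grip_width'],np.round(o['ft_force'],1))
E
python3 look.py g1.png 310 120 96 120 240 170 96 120
```

```text
3.275 [ 0.5892 -0.253   0.1656] 0.05104674830765322 [ 0.3  1.  -0.1]
```

View pics/g1.png

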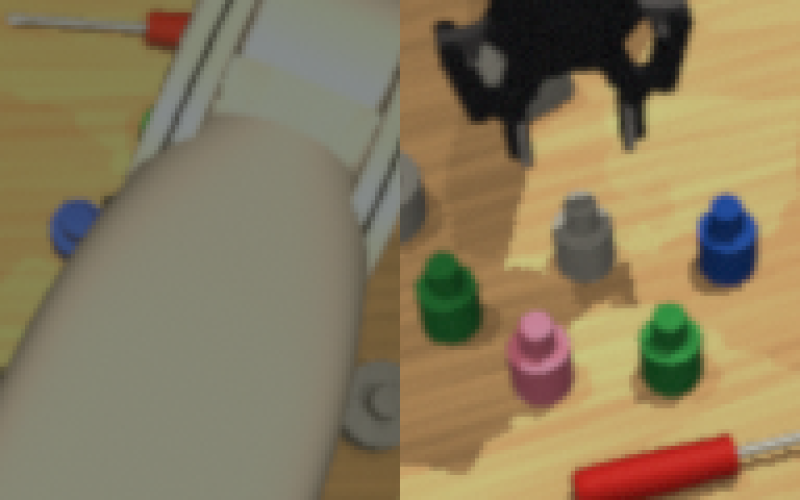

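The right panel (scene crop) shows the open fingers straddling the grey can at about (580,235). Descending onto its neck.

Request:
{"api": "step_arm", "payload": {
  "rows": [
    [[0,-1.5,25],0],
    [[0,-1.5,45],0],
    [[0,-1.5,54],0],
    [[0,-1.5,54],0],
    [[0,-1.5,54],0]
  ]
}}

```text
clock: 3.9
eef_pos: [0.5889, -0.2545, 0.1112]
tool_rot: [0.069, 0.998, -0.0, 0.001]
ft_force: [-0.2, -0.7, 0.7]
grip_width: 0.0511
grasp_force: 0.0
```

Request:
{"api": "step_arm", "payload": {
  "rows": [
    [[0,0,0],0],
    [[0,0,0],0],
    [[0,0,0],0],
    [[0,0,0],0],
    [[0,0,0],0],
    [[0,0,0],0]
  ],
  "claw": 1
}}

```text
clock: 4.65
eef_pos: [0.5887, -0.2546, 0.1109]
tool_rot: [0.069, 0.998, -0.0, 0.001]
ft_force: [-0.4, -0.9, 5.4]
grip_width: 0.0167
grasp_force: 58.6
```

Request:
{"api": "step_arm", "payload": {
  "rows": [
    [[0,0,-15],0],
    [[0,0,-50],0],
    [[0,0,-90],0],
    [[0,0,-90],0],
    [[0,0,-90],0]
  ]
}}

```text
clock: 5.28
eef_pos: [0.5876, -0.2539, 0.1992]
tool_rot: [0.069, 0.998, 0.0, -0.001]
ft_force: [-1.0, -0.2, -2.2]
grip_width: 0.017
grasp_force: 58.7
```

```bash
python3 look.py g2.png 310 120 96 120 240 150 96 120
```

```text
5.375 [ 0.5871 -0.2537  0.1979] 0.016535585708273223 [-1.   0.4 -1.3]
```

View pics/g2.png

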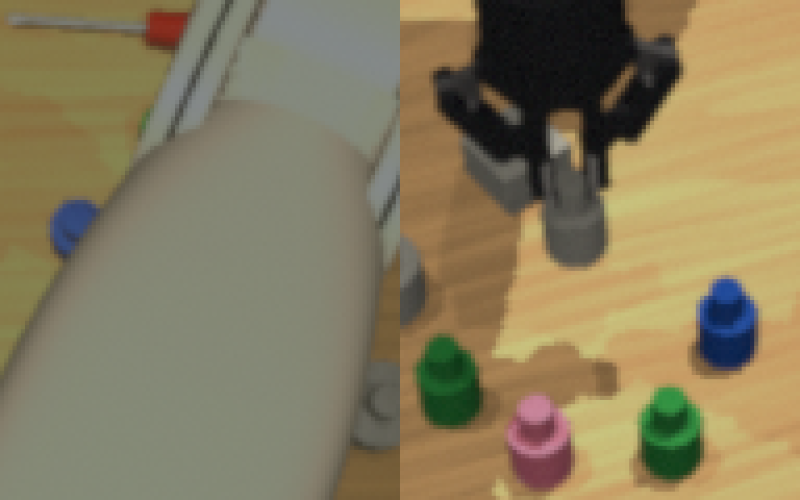

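The can hangs upright in the fingers at scene crop (575,235). It's the grey one, and the others are unmoved. Carrying it to the bay.

Request:
{"api": "step_arm", "payload": {
  "rows": [
    [[10,20,-20],0],
    [[25,55,-20],0],
    [[41,95,-20],0],
    [[57,135,-20],0],
    [[74,175,-20],0],
    [[90,215,-20],0],
    [[107,255,-20],0],
    [[124,295,-20],0],
    [[138,330,-20],0],
    [[149,355.6,-20],0],
    [[149,355.6,-20],0],
    [[149,355.6,-20],0]
  ]
}}

```text
clock: 6.88
eef_pos: [0.4894, 0.1182, 0.219]
tool_rot: [0.069, 0.998, -0.001, -0.001]
ft_force: [-0.3, -0.4, -1.0]
grip_width: 0.0166
grasp_force: 58.9
```

Request:
{"api": "step_arm", "payload": {
  "rows": [
    [[0,0,0],0],
    [[0,0,0],0]
  ]
}}

```text
clock: 7.12
eef_pos: [0.4899, 0.1177, 0.2198]
tool_rot: [0.07, 0.998, -0.0, -0.0]
ft_force: [-0.4, -0.2, -1.8]
grip_width: 0.0165
grasp_force: 58.9
```

```bash
python3 look.py g3.png 170 150 96 120 360 100 96 120; python3 - <<'E'
import sys;sys.path.insert(0,'.')
from h import *
W=np.load('sceneW.npy')
m=(abs(W[...,0]-.49)<.06)&(abs(W[...,1]-.118)<.045)&(W[...,2]>.098)&(W[...,2]<.135)
w=W[m];print(len(w),w.min(0),w.max(0),np.median(w,0))
for lo in np.arange(.1,.15,.008):
    s=w[(w[:,2]>lo)&(w[:,2]<lo+.008)]
    if len(s)>3: print(lo.round(3),s.min(0).round(4),s.max(0).round(4))
E
```

```text
7.225 [0.4899 0.118  0.2199] 0.016449536490919958 [-0.1 -0.2 -2.5]
109 [0.48776802 0.09814044 0.10569242] [0.51714522 0.12908374 0.13485883] [0.51106854 0.10767064 0.12164913]
0.108 [0.496  0.0984 0.1083] [0.5166 0.1274 0.1158]
0.116 [0.4918 0.0981 0.1166] [0.5163 0.125  0.1239]
0.124 [0.4878 0.0989 0.124 ] [0.5171 0.1291 0.1315]
0.132 [0.4969 0.0996 0.1322] [0.5154 0.1264 0.1349]
```

View pics/g3.png

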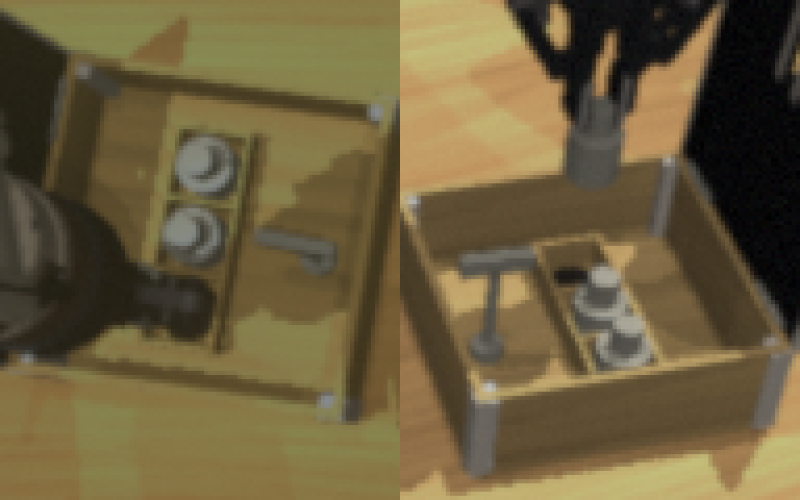

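The can hangs over the empty bay (scene crop (590,160) above pad (568,275)); both packed cans are in place. Lowering.

Request:
{"api": "step_arm", "payload": {
  "rows": [
    [[0,0,20],0],
    [[0,0,45],0],
    [[0,0,65],0],
    [[0,0,75],0],
    [[0,0,80],0],
    [[0,0,84],0],
    [[0,0,88],0],
    [[0,0,88],0]
  ]
}}

```text
clock: 8.22
eef_pos: [0.4897, 0.1186, 0.1319]
tool_rot: [0.069, 0.998, -0.0, -0.0]
ft_force: [-0.4, -0.3, -1.7]
grip_width: 0.0164
grasp_force: 58.9
```

```bash
python3 look.py g4.png 170 150 96 120 370 120 64 80
```

```text
8.325 [0.4899 0.1186 0.1322] 0.01677109567156716 [ 0.3  1.5 -0.8]
```

View pics/g4.png

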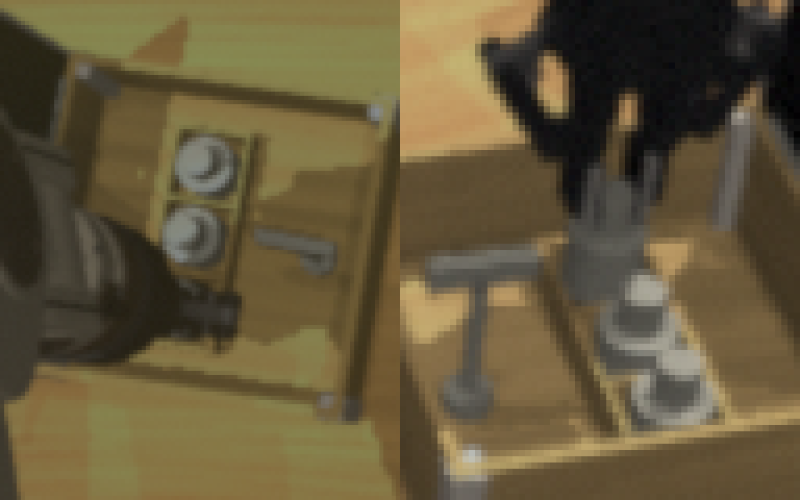

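The can's bottom is now inside the bay (scene crop (600,270)) with no side force. Setting it down in small steps.

Request:
{"api": "step_arm", "payload": {
  "rows": [
    [[0,0,3],0],
    [[0,0,6],0],
    [[0,0,8],0],
    [[0,0,10],0],
    [[0,0,10],0],
    [[0,0,10],0]
  ]
}}

```text
clock: 9.07
eef_pos: [0.4898, 0.1186, 0.1219]
tool_rot: [0.069, 0.998, -0.0, 0.0]
ft_force: [-0.6, -0.1, -1.6]
grip_width: 0.0165
grasp_force: 58.9
```

Request:
{"api": "step_arm", "payload": {
  "rows": [
    [[0,0,1],0],
    [[0,0,1],0],
    [[0,0,1],0]
  ]
}}

```text
clock: 9.45
eef_pos: [0.4897, 0.1186, 0.1209]
tool_rot: [0.069, 0.998, -0.0, -0.0]
ft_force: [0.4, -0.4, -2.1]
grip_width: 0.0165
grasp_force: 58.9
```

Request:
{"api": "step_arm", "payload": {
  "rows": [
    [[0,0,0.7],0],
    [[0,0,0.7],0],
    [[0,0,0.7],0]
  ]
}}

```text
clock: 9.82
eef_pos: [0.4898, 0.1186, 0.1202]
tool_rot: [0.069, 0.998, 0.0, -0.0]
ft_force: [-0.0, 0.7, -1.7]
grip_width: 0.0168
grasp_force: 58.9
```

Request:
{"api": "step_arm", "payload": {
  "rows": [
    [[0,0,0.7],0],
    [[0,0,0.7],0],
    [[0,0,0.7],0]
  ]
}}

```text
clock: 10.2
eef_pos: [0.4899, 0.1186, 0.1199]
tool_rot: [0.069, 0.998, 0.0, 0.0]
ft_force: [-1.6, -0.8, 2.8]
grip_width: 0.0166
grasp_force: 59.2
```

Request:
{"api": "step_arm", "payload": {
  "rows": [
    [[0,0,0],0],
    [[0,0,0],0],
    [[0,0,0],0],
    [[0,0,0],0],
    [[0,0,0],0]
  ],
  "claw": 0.1
}}

```text
clock: 10.82
eef_pos: [0.4898, 0.1186, 0.1195]
tool_rot: [0.069, 0.998, -0.0, -0.0]
ft_force: [-0.7, -0.8, 0.3]
grip_width: 0.0385
grasp_force: 0.0
```

Request:
{"api": "step_arm", "payload": {
  "rows": [
    [[0,0,-10],0],
    [[0,0,-40],0],
    [[0,0,-80],0],
    [[0,0,-130],0],
    [[0,-20,-180],0],
    [[0,-60,-200],0],
    [[0,-100,-200],0],
    [[0,-150,-200],0],
    [[0,-200,-200],0],
    [[0,-200,-200],0]
  ]
}}

```text
clock: 12.08
eef_pos: [0.4615, -0.0822, 0.3203]
tool_rot: [0.072, 0.997, -0.0, 0.001]
ft_force: [1.2, 0.2, 0.2]
grip_width: 0.0384
grasp_force: 0.0
```

```bash
cat > case.py <<'E'
from m import *
from scipy.spatial.transform import Rotation
o=bot.get_obs();print(o['clock'],o['eef_pos'],o['joint_pos'])
th=np.deg2rad(-8.0);R=np.array([[np.cos(th),-np.sin(th)],[np.sin(th),np.cos(th)]])
for c in('top','scene'):
    p,d,W=cloud(c)
    for x in(-45,0,45):
        q=np.array([533.9,96.9])+R@[x,15]; q=q/1000
        if c=='scene': q+=[.006,-.001]
        print(c,x,np.round(q*1000,1),neck(W,*q,.059 if x else .059),neck(W,*q,.063,.02))
    w=W.reshape(-1,3);w=w[~np.isnan(w[:,0])];C=(w[:,:2]-[.5339,.0969])@R
    m=(abs(C[:,0])<.1)&(C[:,1]>-.12)&(C[:,1]<.2)&(w[:,2]>.085)
    for y0 in np.arange(-.12,.2,.02):
        s=m&(C[:,1]>=y0)&(C[:,1]<y0+.02)
        if s.sum()>5: print(c,round(y0,3),s.sum(),C[s].mean(0).round(3),w[s,2].min().round(3),w[s,2].max().round(3))
    s=(w[:,2]>.085)&(w[:,2]<.1)&(abs(C[:,0])<.05)&(abs(C[:,1]+.06)<.05)
    if s.sum()>8: print(c,'toggle in case frame',cv2.minAreaRect((C[s]*1000).astype(np.float32)))
E
python3 case.py
```

```text
12.075 [ 0.46148662 -0.08219005  0.32034522] [-1.76011602e-01  1.71101126e-01 -3.98998711e-02  1.35871071e+00
 -4.84881721e-04 -3.15499800e-02]
top -45 [491.4 118. ] None None
top 0 [536.  111.8] None None
top 45 [580.5 105.5] None None
top 0.1 3610 [-0.001  0.11 ] 0.085 0.279
top 0.12 134 [0.003 0.122] 0.27 0.277
scene -45 [497.4 117. ] (array([499. , 118.5]), 11.3, 42, np.float64(0.0605)) (array([499. , 118.5]), 11.3, 37, np.float64(0.061))
scene 0 [542.  110.8] (array([543.4, 111.9]), 10.8, 34, np.float64(0.0565)) (array([543.5, 111.9]), 9.2, 12, np.float64(0.0585))
scene 45 [586.5 104.5] (array([585.3, 106.1]), 11.1, 36, np.float64(0.0574)) (array([587.8, 104.2]), 8.5, 19, np.float64(0.0586))
scene -0.1 7 [ 0.008 -0.082] 0.085 0.093
scene -0.08 27 [ 0.008 -0.071] 0.086 0.096
scene -0.06 33 [ 0.009 -0.05 ] 0.086 0.093
scene -0.04 6 [ 0.008 -0.038] 0.088 0.092
scene 0.1 2795 [0.009 0.11 ] 0.085 0.276
scene 0.12 68 [0.013 0.122] 0.243 0.274
scene toggle in case frame ((7.584104061126709, -59.913787841796875), (47.53228759765625, 12.073995590209961), 86.15467834472656)
```

The packed can's neck top reads about 4 mm above its neighbours, so it stands on the pad. The toggle is undisturbed. Next: over and behind the lid with the fingers shut.

Request:
{"api": "step_arm", "payload": {
  "rows": [
    [[0,0,-40],0],
    [[0,15,-75],0],
    [[0,50,-80],0],
    [[0,90,-80],0],
    [[0,130,-80],0],
    [[0,170,-80],0],
    [[0,210,-80],0],
    [[0,250,-80],0],
    [[0,290,-80],0],
    [[0,330,-80],0],
    [[0,355,-80],0],
    [[0,355,-80],0]
  ],
  "claw": 1
}}

```text
clock: 13.68
eef_pos: [0.5102, 0.2754, 0.3988]
tool_rot: [0.067, 0.998, -0.0, -0.0]
ft_force: [0.2, 0.1, -0.2]
grip_width: -0.0003
grasp_force: 0.0
```

Request:
{"api": "step_arm", "payload": {
  "rows": [
    [[0,0,0],0],
    [[0,0,0],0]
  ]
}}

```text
clock: 13.92
eef_pos: [0.5109, 0.2716, 0.3999]
tool_rot: [0.07, 0.998, 0.0, 0.0]
ft_force: [-0.3, -0.2, 0.3]
grip_width: -0.0005
grasp_force: 0.0
```

Request:
{"api": "step_arm", "payload": {
  "rows": [
    [[0,0,40],0],
    [[0,0,74],0],
    [[0,-10,74],0],
    [[0,-25,74],0],
    [[0,-37,74],0],
    [[0,-50,74],0],
    [[0,-65,74],0],
    [[0,-81,74],0],
    [[0,-99,77],0],
    [[0,-117,82],0]
  ]
}}

```text
clock: 15.18
eef_pos: [0.4949, 0.1548, 0.3173]
tool_rot: [0.069, 0.998, -0.0, 0.0]
ft_force: [0.7, 2.3, 0.6]
grip_width: 0.0001
grasp_force: 1.0
```

```bash
python3 case.py | grep -v ' 45\|-45\| 0 \['
```

```text
15.175 [0.49490715 0.15483666 0.31729442] [ 3.03377891e-01  2.72291589e-01  8.18570352e-02  1.38019167e+00
 -3.70722863e-04  4.42403954e-01]
top -0.1 7 [-0.001 -0.082] 0.086 0.095
top -0.08 31 [-0.001 -0.071] 0.089 0.096
top -0.06 33 [ 0.    -0.051] 0.087 0.098
top -0.04 68 [-0.089 -0.022] 0.093 0.683
top -0.02 2320 [-0.075 -0.008] 0.33 0.702
top 0.0 4394 [-0.048  0.011] 0.31 0.702
top 0.02 3517 [-0.037  0.029] 0.256 0.701
top 0.04 1459 [-0.058  0.05 ] 0.198 0.7
top 0.06 661 [-0.046  0.067] 0.146 0.695
top 0.08 86 [-0.021  0.089] 0.099 0.686
top toggle in case frame ((0.018251419067382812, -60.087188720703125), (47.368614196777344, 9.123381614685059), 87.51207733154297)
scene -0.1 6 [ 0.007 -0.082] 0.086 0.094
scene -0.08 31 [ 0.008 -0.07 ] 0.085 0.095
scene -0.06 32 [ 0.009 -0.049] 0.085 0.095
scene -0.02 68 [-0.041 -0.006] 0.318 0.34
scene 0.0 602 [-0.038  0.014] 0.291 0.49
scene 0.02 1280 [-0.016  0.031] 0.226 0.496
scene 0.04 1071 [-0.013  0.05 ] 0.175 0.497
scene 0.06 676 [-0.011  0.069] 0.123 0.494
scene 0.08 347 [-0.02   0.088] 0.085 0.47
scene 0.1 42 [-0.037  0.105] 0.318 0.339
scene toggle in case frame ((7.431037902832031, -59.09623336791992), (46.9891242980957, 10.362789154052734), 88.14910888671875)
```

Request:
{"api": "step_arm", "payload": {
  "rows": [
    [[0,-17,7],0],
    [[0,-33,16],0],
    [[0,-49,26],0],
    [[0,-63,38],0],
    [[0,-76,51],0],
    [[0,-88,65],0],
    [[0,-98,81],0],
    [[0,-106,97],0],
    [[0,-113,114],0],
    [[0,-117,126],0]
  ]
}}

```text
clock: 16.52
eef_pos: [0.4782, 0.0396, 0.19]
tool_rot: [0.07, 0.998, -0.0, -0.001]
ft_force: [-0.2, -0.0, 0.8]
grip_width: 0.0004
grasp_force: 0.5
```

```bash
python3 look.py g5.png 170 150 96 120 360 100 96 120; python3 case.py | grep toggle
```

```text
16.625 [0.4775 0.0398 0.1896] -9.090200334552274e-05 [-0.5  0.2 -0.9]
top toggle in case frame ((12.621244430541992, -38.22644805908203), (77.20573425292969, 20.57368278503418), 57.84473419189453)
scene toggle in case frame ((-0.08295822143554688, -22.062652587890625), (98.81009674072266, 23.997596740722656), 0.10297325253486633)
```

View pics/g5.png

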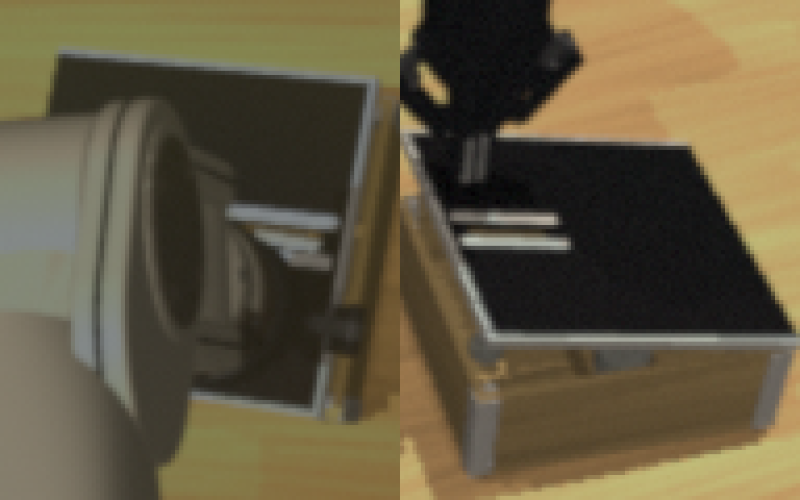

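The lid is down to about 0.2 rad, with the slot (scene crop (510,228)) over the toggle. Pressing it shut.

Request:
{"api": "step_arm", "payload": {
  "rows": [
    [[0,-2,10],0],
    [[0,-4,20],0],
    [[0,-5,28],0],
    [[0,-5,34],0],
    [[0,-5,38],0],
    [[0,-5,40],0],
    [[0,-5,40],0]
  ]
}}

```text
clock: 17.6
eef_pos: [0.478, 0.0355, 0.1513]
tool_rot: [0.069, 0.998, 0.0, -0.0]
ft_force: [-0.2, -0.4, -0.2]
grip_width: -0.0002
grasp_force: 0.0
```

Request:
{"api": "step_arm", "payload": {
  "rows": [
    [[0,0,1],0],
    [[0,0,1.5],0],
    [[0,0,1.5],0]
  ]
}}

```text
clock: 17.98
eef_pos: [0.4782, 0.0355, 0.1501]
tool_rot: [0.069, 0.998, 0.0, 0.0]
ft_force: [0.8, 0.2, 1.0]
grip_width: 0.0
grasp_force: 0.3
```

```bash
cat > lid.py <<'E'
from m import *
th=np.deg2rad(-8.0);R=np.array([[np.cos(th),-np.sin(th)],[np.sin(th),np.cos(th)]])
o=bot.get_obs();print(o['clock'],o['eef_pos'],o['ft_force'],o['joint_pos'])
for c in('top','scene'):
    p,d,W=cloud(c);w=W.reshape(-1,3);w=w[~np.isnan(w[:,0])];C=(w[:,:2]-[.5339,.0969])@R
    for y0 in(-.1,-.085,0,.05):
        s=(C[:,0]>.03)&(C[:,0]<.09)&(abs(C[:,1]-y0)<.01)&(w[:,2]<.15)
        print(c,y0,s.sum(),np.median(w[s,2]).round(4))
    s=(w[:,2]>.085)&(w[:,2]<.1)&(np.hypot(C[:,0]-(.007 if c=='scene' else 0),C[:,1]+.06)<.027)
    if s.sum()>8: print(c,'toggle',s.sum(),cv2.minAreaRect((C[s]*1000).astype(np.float32)))
E
python3 lid.py
```

```text
17.975 [0.47820058 0.03549915 0.15008572] [0.83483562 0.21940841 1.02628976] [ 7.39966017e-02  3.28663305e-01 -3.04715405e-01  9.37195311e-01
  2.12505125e-04  2.12635721e-01]
top -0.1 295 0.0398
top -0.085 191 0.0778
top 0 108 0.077
top 0.05 123 0.0767
top toggle 66 ((-0.05874228477478027, -61.02566909790039), (44.7845458984375, 9.048852920532227), 87.9735336303711)
scene -0.1 289 0.0355
scene -0.085 133 0.0758
scene 0 124 0.0751
scene 0.05 124 0.0749
scene toggle 72 ((7.272721767425537, -59.88623809814453), (46.34160232543945, 12.12133502960205), 85.26262664794922)
```

Request:
{"api": "step_arm", "payload": {
  "rows": [
    [[0,0,1],0],
    [[0,0,2],0],
    [[0,0,2],0],
    [[0,0,2],0]
  ]
}}

```text
clock: 18.58
eef_pos: [0.4782, 0.0354, 0.1486]
tool_rot: [0.069, 0.998, 0.0, 0.0]
ft_force: [-1.4, 0.6, 5.5]
grip_width: -0.0002
grasp_force: 2.8
```

The lid is shut with 5.5 N pressed against it. Lifting off, then turning to grip the toggle's bar across its width.

Request:
{"api": "step_arm", "payload": {
  "rows": [
    [[0,0,-20],0],
    [[0,0,-60],0],
    [[-10,2,-60],10],
    [[-20,4,-60],20],
    [[-30,6,-60],30],
    [[-40,8,-60],40],
    [[-46.6,8.5,-60],50],
    [[-46.6,8.5,-60],60],
    [[-46.6,8.5,-60],70],
    [[-46.6,8.5,-60],80],
    [[-46.6,8.5,-60],90],
    [[-46.6,8.5,-60],90]
  ],
  "claw": 0.1
}}

```text
clock: 20.08
eef_pos: [0.5254, 0.0373, 0.2077]
tool_rot: [0.754, 0.657, -0.0, -0.0]
ft_force: [1.1, 0.4, -0.4]
grip_width: 0.0384
grasp_force: 0.0
```

```bash
python3 lid.py; python3 - <<'E'
import sys;sys.path.insert(0,'.')
from h import *
o=bot.get_obs();p=np.array(o['eef_pos']);th=np.deg2rad(-8);R=np.array([[np.cos(th),-np.sin(th)],[np.sin(th),np.cos(th)]])
print((p[:2]-[.5339,.0969])@R,p[2],o['tool_rot'],o['grip_width'])
E
```

```text
20.075 [0.52537232 0.03728965 0.20772066] [ 1.05907302  0.35080393 -0.44052558] [ 7.09130901e-02  3.54170004e-01 -9.67310125e-02  1.12036466e+00
 -1.23978680e-04  1.77851744e+00]
top -0.1 288 0.0434
top -0.085 190 0.0762
top 0 12 0.0757
top 0.05 0 nan
top toggle 39 ((-0.6244006156921387, -71.1346664428711), (23.15155601501465, 9.046760559082031), 86.23052215576172)
scene -0.1 280 0.0377
scene -0.085 131 0.0746
scene 0 128 0.0743
scene 0.05 126 0.0743
scene toggle 71 ((7.080657482147217, -59.90967559814453), (46.28697204589844, 10.7232027053833), 86.0060806274414)
[-0.00012939 -0.06021451] 0.20781462055081748 [ 7.53588213e-01  6.57346767e-01 -1.66972078e-04 -7.02148604e-05] 0.038438318996843183
  return _methods._mean(a, axis=axis, dtype=dtype,
  ret = ret.dtype.type(ret / rcount)
```

Request:
{"api": "step_arm", "payload": {
  "rows": [
    [[0,0,20],0],
    [[0,0,38],0],
    [[0,0,48],0],
    [[0,0,52.5],0],
    [[0,0,52.5],0],
    [[0,0,52.5],0]
  ]
}}

```text
clock: 20.92
eef_pos: [0.5259, 0.0374, 0.1561]
tool_rot: [0.754, 0.656, 0.0, 0.0]
ft_force: [0.2, 0.5, 1.3]
grip_width: 0.0387
grasp_force: 0.0
```

Request:
{"api": "step_arm", "payload": {
  "rows": [
    [[0,0,0],0],
    [[0,0,0],0],
    [[0,0,0],0],
    [[0,0,0],0],
    [[0,0,0],0]
  ],
  "claw": 1
}}

```text
clock: 21.55
eef_pos: [0.5283, 0.0372, 0.1566]
tool_rot: [0.755, 0.656, 0.002, 0.002]
ft_force: [6.2, -1.2, -2.4]
grip_width: 0.0071
grasp_force: 60.3
```

Request:
{"api": "step_arm", "payload": {
  "rows": [
    [[0,2,0],0],
    [[0,2,0],0]
  ]
}}

```text
clock: 21.8
eef_pos: [0.5287, 0.0371, 0.1565]
tool_rot: [0.754, 0.656, 0.001, 0.001]
ft_force: [3.1, -0.2, 4.0]
grip_width: 0.007
grasp_force: 61.1
```

Request:
{"api": "step_arm", "payload": {
  "rows": [
    [[0,0,0],-9],
    [[0,0,0],-18],
    [[0,0,0],-27],
    [[0,0,0],-36],
    [[0,0,0],-45]
  ]
}}

```text
clock: 22.42
eef_pos: [0.5291, 0.0372, 0.1565]
tool_rot: [0.444, 0.896, 0.001, 0.002]
ft_force: [4.9, -0.1, 1.4]
grip_width: 0.0069
grasp_force: 60.9
```

Request:
{"api": "step_arm", "payload": {
  "rows": [
    [[0,0,0],-9],
    [[0,0,0],-18],
    [[0,0,0],-27],
    [[0,0,0],-36],
    [[0,0,0],-43],
    [[0,0,0],-45],
    [[0,0,0],-45],
    [[0,0,0],-45]
  ]
}}

```text
clock: 23.42
eef_pos: [0.5293, 0.0375, 0.1565]
tool_rot: [0.069, 0.998, 0.001, 0.002]
ft_force: [4.7, 0.3, 1.7]
grip_width: 0.0068
grasp_force: 60.9
```

Request:
{"api": "step_arm", "payload": {
  "rows": [
    [[0,0,0],0],
    [[0,0,0],0],
    [[0,0,0],0],
    [[0,0,0],0]
  ],
  "claw": 0.1
}}

```text
clock: 23.92
eef_pos: [0.5271, 0.037, 0.1553]
tool_rot: [0.069, 0.998, -0.0, -0.0]
ft_force: [0.7, 0.1, 0.1]
grip_width: 0.0385
grasp_force: 0.0
```

Request:
{"api": "step_arm", "payload": {
  "rows": [
    [[0,0,-15],0],
    [[0,0,-50],0],
    [[0,0,-100],0],
    [[0,-50,-140],0],
    [[0,-100,-150],0],
    [[0,-150,-150],0],
    [[0,-200,-150],0],
    [[0,-250,-150],0],
    [[0,-250,-150],0]
  ]
}}

```text
clock: 25.05
eef_pos: [0.4921, -0.2137, 0.3065]
tool_rot: [0.072, 0.997, -0.001, 0.001]
ft_force: [-0.5, 0.8, 0.4]
grip_width: 0.0385
grasp_force: 0.0
```

```bash
python3 lid.py; python3 look.py g6.png 170 150 96 120 215 90 260 200
```

```text
25.05 [ 0.49214636 -0.21365771  0.3065293 ] [-0.49313089  0.7707761   0.42074413] [-4.09342522e-01  3.11368391e-01  1.07389048e-01  1.36534467e+00
 -5.56760746e-04 -2.64960222e-01]
top -0.1 289 0.0412
top -0.085 191 0.0762
top 0 190 0.0762
top 0.05 188 0.0763
top toggle 82 ((-0.21502304077148438, -59.70881652832031), (9.76287841796875, 46.98110580444336), 87.91958618164062)
scene -0.1 279 0.0371
scene -0.085 132 0.0746
scene 0 135 0.0744
scene 0.05 129 0.0747
scene toggle 55 ((8.53676986694336, -60.01346206665039), (9.575817108154297, 49.4825439453125), 88.27336883544922)
25.25 [ 0.493  -0.2097  0.3061] 0.03859996161854151 [-0.  -0.4 -0.1]
```

View pics/g6.png

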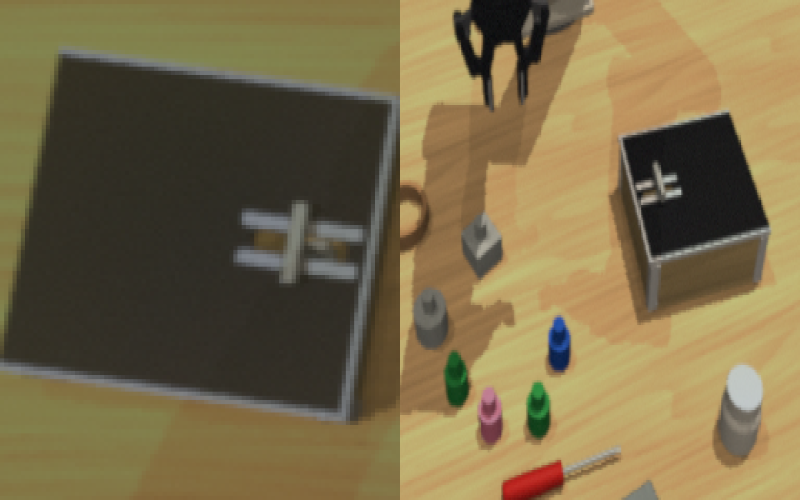

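The lid is shut flat and the toggle lies across the slot (top crop (295,242)). The other things look unmoved and the gripper is clear.

```bash
python3 -c "
from workcell import bot
print(bot.job_done())"
```

```text
the job is handed in; nothing more can be done
None
```

The loose grey can stands upright on its pad in the empty bay, the lid is shut flat, and the toggle lies across the slot, about 2° off square by camera; handed in at about 25 s of the 72 s.

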